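# Two cans from the drinks dispenser

## Robot

A 6-joint arm with a two-finger parallel gripper is mounted at the origin on the work surface. World frame = base frame: x ahead of the robot, y to its left, z up, the work surface at z = 0. Lengths are in m, angles in rad, forces in N, time in s.
With the tool pointing down it reaches from about 0.25 to 0.725 m from the base axis. Payload 9.7 kg.
Tool frame: the origin (TCP) lies between the finger pads; the fingertips stand manip.finger_overhang ahead of it and the grasp point (between the pads) lies 11 mm behind it (manip.finger_overhang is the distance from the TCP to the fingertips, in m); z points along the fingers, y is the line along which they close (so a half turn about z gives the same grasp; the last joint's range is limited). The gripper opens to 85 mm and grips with 20 to 120 N. Pads are 22 mm wide; open, the fingers measure 114 mm over their backs; the gripper's body (76 mm by 85 mm) begins 54 mm behind the grasp point. The pads swing forward as they close: fully open they stand 13 mm farther back than shut.
Start: joints at [1.334, 0.087, 0.176, 1.66, 0, 1.571], TCP at [0.129, 0.535, 0.239] pointing down, gripper open.
Joint ranges: [-3.13, 3.13], [-0.85, 1.81], [-1.15, 1.24], [-2.2, 2.28], [-1.44, 1.52], [-3.14, 3.14]. Speed limits (rad/s): [2.22, 2.22, 2.57, 3.14, 3.14, 3.14].

## Interface

Orientations are given as a unit quaternion [w, x, y, z].
In Python, from workcell import manip, cams gives the robot as it stands. The module is installed in compiled form; this text tells all that it offers.
- The arm moves only by the tool step_arm, never from a script. Its argument "motion" is a list of rows, each an object of numbers: "claw": the closure, from 0 (fully open) to 1 (shut); "dx", "dy", "dz": the shift along the tool's x, y, z in m; "rx", "ry", "rz": the turn, a rotation vector about the tool's x, y, z in degrees. In form: [{"claw": .., "dx": .., "dy": .., "dz": .., "rx": .., "ry": .., "rz": ..}, ...]. A call has 1 to 10 rows; each row is the pose to reach, as a shift and turn from the pose commanded when the call began, along the tool's axes at that moment; what a row does not reach only later rows make up. A row lasts 1/12 s, in which the tool goes at most 41.7 mm and 7.16 degrees, less where a joint would pass 70% of its speed; a pose out of reach is approached as far as the arm can. A call with a gripper value outside its range is refused whole. The fingers move at their own pace and stop on an object; "force" is the grip in N (left out, the last holds). Time passes only in rows, so rows that repeat a pose let the fingers close. It gives the time, the measured TCP pose, the force, the opening and the grip force at its end, in the units of the state.
- manip.observe(): the state, without advancing time (a new reading comes with each control period).
- cams.snapshot(name): name is "side" or "top"; returns a dict with "color" (480x640x3 uint8, red, green, blue), "depth" (480x640 float32, m along the optical axis (not along the pixel's ray), 0 where there is no reading), "fx", "fy", "cx", "cy" (pixels), "R" (3x3) and "t" (3): a world point X has camera coordinates R X + t. Camera axes: x right, y down, z forward; pixel columns grow to the right and rows downward; lengths in m; the calibration is good to about 2 mm. A picture is of the moment at which its call begins.
- manip.finish_job(): hands the job in; it is judged then, once.
The state is a dict: "clock": time; "q": joint angles; "dq": joint speeds; "joint_efforts": joint torques, N m; "ee_pos": TCP position; "tool_rot": TCP orientation; "contact_force": force on the tool from outside, world axes, zero at the start; "moment": the same for the moment, N m; "grip_width": opening from 0.0 (shut) to 1.0 (fully open); "grasp_force": force on a finger pad.
Only numpy, scipy, OpenCV 4.12 (cv2) and the standard library are available. Lean on these libraries where they do the work, as an engineer would, in place of code of your own. Each camera call takes 0.05 s, during which the arm holds its last target. There are 200 camera calls.

## Task

Let two green cans out of their gravity dispenser for an order: press its side paddle all the way down with the fingertips so that the gate lifts and a can rolls into the tray, let the paddle come right up, then press it once more for the second can. Finish with the paddle up and both cans lying in the tray; touch no can, let out no third one, and leave the orange dispenser and everything else on the counter as it stands.

Things in the scene. Friction and masses are not known exactly. Their poses are not given: they have to be found in the camera images.
- dispenser_green: Gravity dispenser for green drink cans, fixed: a sloping lane with low white walls, open on top, on dark legs; 430 mm long, 136 wide, at most 155 high with cans and paddle. Origin: on the counter under its middle. x runs down the lane, away from the robot, to the tray's end lip at +210 mm; y left; z up. The can at the gate has its axis at x = 28, z = 85; the others queue uphill, 66 mm apart.
- tray_green (a point): Middle of the green dispenser's tray, which is its lane beyond the gate: axis height of a can lying there. A can let out rolls on by itself in about a second and stops with its axis 33 mm farther down the lane than this point; the next stops behind it, 33 mm before this point. At x = 144, z = 73 mm of the dispenser's frame.
- lever_green (a joint): Rocking lever of the green dispenser, rad: 0 at rest (paddle up, yellow gate flap down before the first can), grows as the paddle goes down, stop at 0.66. Above 0.54 the gate clears the can while a sprung bar holds back the second; below 0.1 on the way back the queue rolls on to the shut gate. One full stroke and return lets out one can. Sprung: 3 N at the paddle to start, 8 N near the stop; returns by itself.
- paddle_green (a point): Black ribbed press paddle on the lever's uphill end, beside the lane on its left (dispenser +y), 94 mm off the lane's middle: 46 mm along the lane, 42 across, 7 thick. The point: centre of its top, 140 mm above the counter at rest, 92 at the stop, almost straight below. The top slopes 0.33 rad down towards the tray at rest, the other way at the stop. Lane wall and bracket begin 26 mm to the right of its middle.
- dispenser_orange: A second dispenser of the same make and sizes, holding three orange cans, not to be worked. Either of the two may stand on the left. Origin and axes as dispenser_green.
- lever_orange (a joint): The rocking lever of the orange dispenser, as lever_green; to be left at 0.
- paddle_orange (a point): The press paddle of the orange dispenser, as paddle_green; not to be pressed.
- can_green_1: Green drink can with two white bands, 66 mm diameter, 115 mm long, 345 g, lying across the lane of the green dispenser, first at the gate. Origin: its centre; y is its long axis (x and z turn as it rolls).
- can_green_2: Green drink can with two white bands, 66 mm diameter, 115 mm long, 345 g, lying across the lane of the green dispenser, number 2 in the queue. Origin: its centre; y is its long axis (x and z turn as it rolls).
- can_green_3: Green drink can with two white bands, 66 mm diameter, 115 mm long, 345 g, lying across the lane of the green dispenser, number 3 in the queue. Origin: its centre; y is its long axis (x and z turn as it rolls).
- can_green_4: Green drink can with two white bands, 66 mm diameter, 115 mm long, 345 g, lying across the lane of the green dispenser, number 4 in the queue. Origin: its centre; y is its long axis (x and z turn as it rolls).
- can_orange_1: Orange drink can with two white bands, 66 mm diameter, 115 mm long, 345 g, lying across the lane of the orange dispenser, first at the gate. Origin: its centre; y is its long axis (x and z turn as it rolls).
- can_orange_2: Orange drink can with two white bands, 66 mm diameter, 115 mm long, 345 g, lying across the lane of the orange dispenser, number 2 in the queue. Origin: its centre; y is its long axis (x and z turn as it rolls).
- can_orange_3: Orange drink can with two white bands, 66 mm diameter, 115 mm long, 345 g, lying across the lane of the orange dispenser, number 3 in the queue. Origin: its centre; y is its long axis (x and z turn as it rolls).
- hot_sauce: Bottle of hot sauce, red with a yellow band, 47 mm diameter, 149 mm tall, standing between the two trays. A bystander, loose. Origin: centre of its underside.
- shaker: Small glass shaker with a steel cap, 38 mm diameter, 76 mm tall, standing between the dispensers. A bystander, loose. Origin: centre of its underside.
- lime_bowl: Blue bowl with whole limes, 136 mm across, 90 mm high with the limes. A bystander, loose. Origin: centre of its underside.
- chip_bowl: Wooden bowl of tortilla chips, 180 mm across, 85 mm high with the chips. A bystander, loose. Origin: centre of its underside.
- tumbler: Empty drinking glass, 72 mm across, 125 mm tall. A bystander, loose. Origin: centre of its underside.
- salsa_cup: Empty black salsa cup, 80 mm across, 42 mm high. A bystander, loose. Origin: centre of its underside.

How it is judged:
By the outcome, as a careful person would: the job done as asked, in the order asked, and still so for the second after the job is handed in, with the robot touching nothing.
It also fails if it takes over 38 s, if anything falls off the work surface, if the arm or the gripper's body presses on something with over 40 N, if the wrist force passes 120 N, or if a joint passes its speed limit or range.

## Working session

There is one attempt and no reset: what is moved stays moved. The work goes in short steps, Python scripts to look and compute and a tool call to move; the robot and the scene stay as the last step left them, time stands still between calls to the robot, and variables do not carry over. Pictures are saved under pics/ and viewed, at most 10 in all, crops included, and the job is handed in when it is done.

Besides the shell and the picture viewer there is one more tool, called after "Emit:" as name(argument=value, ...), one argument or row to a line, values as JSON. step_arm: Moves the arm, as the interface text tells. Its arguments: {"type":"object","properties":{"motion":{"type":"array","items":{"type":"object","properties":{"claw":{"type":"number"},"dx":{"type":"number"},"dy":{"type":"number"},"dz":{"type":"number"},"rx":{"type":"number"},"ry":{"type":"number"},"rz":{"type":"number"}}}},"force":{"type":"number"}},"required":["motion"]}

```bash
mkdir -p pics; python3 - <<'E'
from workcell import manip,cams
import cv2,numpy as np
for n in("top","side"):
    s=cams.snapshot(n); cv2.imwrite(f"pics/{n}0.png",s["color"][:,:,::-1]); np.savez(f"{n}0.npz",**s)
    print(n,s["fx"],s["R"],s["t"])
o=manip.observe(); print({k:np.round(v,3) for k,v in o.items()}, manip.finger_overhang)
E
```

```text
top 448.7951623583629 [[-0.02167444 -0.99969014  0.01224103]
 [-0.98244085  0.0190278  -0.18560149]
 [ 0.18531106 -0.0160489  -0.98254885]] [0.01692672 0.58716712 1.25726599]
side 509.4517278455142 [[-0.93943856 -0.3425964  -0.00910457]
 [-0.24263597  0.68362779 -0.68831739]
 [ 0.2420392  -0.6444228  -0.72535252]] [0.55216531 0.19630783 1.12528518]
{'clock': np.float64(0.1), 'q': array([1.334, 0.087, 0.175, 1.66 , 0.   , 1.571]), 'dq': array([-0.   , -0.001,  0.003,  0.001,  0.001, -0.001]), 'joint_efforts': array([-0.0000e+00, -5.2156e+01,  4.6565e+01,  1.6000e-02, -0.0000e+00,
        0.0000e+00]), 'ee_pos': array([0.129, 0.534, 0.239]), 'tool_rot': array([-0.   ,  0.118,  0.993, -0.001]), 'contact_force': array([-0.791,  0.1  , -0.19 ]), 'moment': array([ 0.018,  0.018, -0.019]), 'grasp_force': np.float64(0.0), 'grip_width': np.float64(1.002)} 0.008
```

View pics/top0.png

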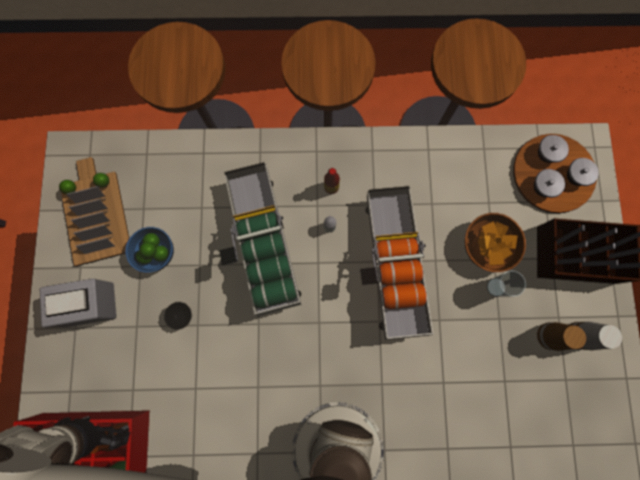

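View pics/side0.png

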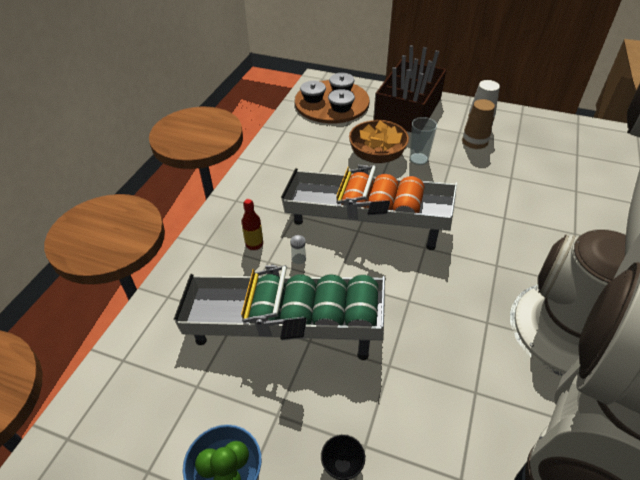

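The top view shows the green dispenser on the left, with its paddle near (229,256). In the side view the paddle is near (292,328). I'll enlarge both to read them more closely.

```bash
cat > h.py <<'E'
import numpy as np,cv2
def load(n): return dict(np.load(n+".npz"))
def bp(s,u,v,d=None):
    if d is None:
        w=s["depth"][int(v)-1:int(v)+2,int(u)-1:int(u)+2]; d=np.median(w)
    c=np.array([(u-s["cx"])/s["fx"]*d,(v-s["cy"])/s["fy"]*d,d]); return s["R"].T@(c-s["t"])
def tri(a,ua,b,ub):
    P=[np.array([[s["fx"],0,s["cx"]],[0,s["fy"],s["cy"]],[0,0,1]])@np.c_[s["R"],s["t"]] for s in(a,b)]
    X=cv2.triangulatePoints(P[0],P[1],np.array(ua,float).reshape(2,1),np.array(ub,float).reshape(2,1)).ravel(); return X[:3]/X[3]
E
python3 - <<'E'
from h import *
t,s=load("top0"),load("side0")
a=cv2.resize(t["color"][225:290,195:275],None,fx=5,fy=5,interpolation=2)  # 400x325
b=cv2.resize(s["color"][290:355,250:330],None,fx=5,fy=5,interpolation=2)
c=cv2.resize(t["color"][155:320,190:310],None,fx=3,fy=3,interpolation=2)
cv2.imwrite("pics/crop.png",np.hstack([a,b])[:,:,::-1])
for n,q in(("side",s),("top",t)):
  for p in ([(292,328),(286,330),(299,326)] if n=="side" else [(229,256),(225,257),(233,255)]): print(n,p,bp(q,*p).round(4))
print(tri(t,(229,256),s,(292,328)))
# white lane corners
for p in [(228,172),(266,166),(297,305),(257,311)]: print(p,bp(t,*p).round(3))
# green can centroid check
h=cv2.cvtColor(t["color"],cv2.COLOR_RGB2HSV); m=cv2.inRange(h,(65,80,20),(95,255,160)); m[:, :200]=0;m[:,310:]=0
v,u=np.nonzero(m);P=np.array([bp(t,x,y) for x,y in zip(u,v)]);P=P[(P[:,2]>.08)&(P[:,2]<.17)]
print(P.mean(0),len(P)); c,sz,an=cv2.minAreaRect(P[:,:2].astype(np.float32)); print(c,sz,an)
E
```

```text
side (292, 328) [0.536  0.2914 0.1406]
side (286, 330) [0.5465 0.2965 0.1358]
side (299, 326) [0.5239 0.2854 0.145 ]
top (229, 256) [0.5323 0.2832 0.1417]
top (225, 257) [0.5299 0.2942 0.1405]
top (233, 255) [0.535  0.2728 0.1403]
[0.5365318  0.28591418 0.13160197]
(228, 172) [0.792 0.304 0.08 ]
(266, 166) [0.814 0.195 0.064]
(297, 305) [0.403 0.109 0.004]
(257, 311) [0.385 0.213 0.101]
[0.52208485 0.18533887 0.12480633] 2009
(0.5293494462966919, 0.18909355998039246) (0.24506233632564545, 0.10968656092882156) 14.21225357055664
```

View pics/crop.png

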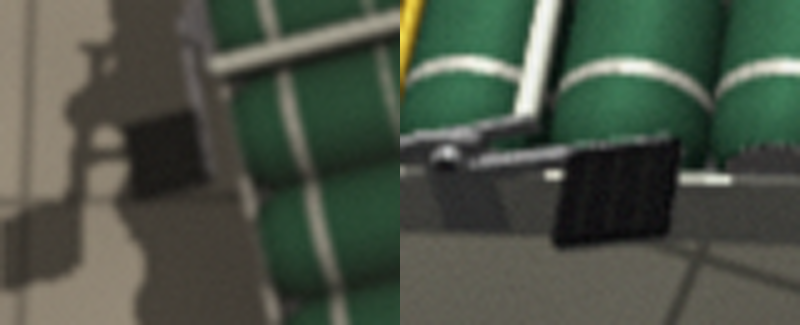

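The crop shows the paddle's centre at about (227.8,255.6) in the top view and (293.2,328) in the side view. The lane wall lies close on its right. Next I'll take the paddle and lane heading from depth.

```bash
python3 - <<'E'
from h import *
t,s=load("top0"),load("side0")
print("tri",tri(t,(227.8,255.6),s,(293.2,328)))
print("top ray@0.14 / side ray@.14:")
for q,p in((t,(227.8,255.6)),(s,(293.2,328))):
    a=bp(q,*p,1.);b=bp(q,*p,.9);k=(0.14-a[2])/(b[2]-a[2]);print(a+k*(b-a))
for n,q,(u0,u1,v0,v1),poly in (("side",s,(0,0,0,0),[(284,319.4),(306,317.6),(303.4,337.4),(281,339)]),("top",t,0,[(220.6,250.4),(233,247.4),(236.6,261.4),(222,264.4)])):
    m=np.zeros((480,640),np.uint8);cv2.fillPoly(m,[np.int32(np.round(poly))],1);m=cv2.erode(m,np.ones((3,3)))
    v,u=np.nonzero(m);P=np.array([bp(q,x,y,q["depth"][y,x]) for x,y in zip(u,v)]);P=P[(P[:,2]>.12)&(P[:,2]<.16)]
    A=np.c_[P[:,:2]-P[:,:2].mean(0),np.ones(len(P))];c=np.linalg.lstsq(A,P[:,2],rcond=None)[0]
    print(n,len(P),P.mean(0).round(4),"grad",c.round(3),"slope dir deg",np.degrees(np.arctan2(-c[1],-c[0])))
# can tops: ridge line direction, from side-cloud and top-cloud
for n,q in(("top",t),("side",s)):
    h=cv2.cvtColor(q["color"],cv2.COLOR_RGB2HSV); m=cv2.inRange(h,(65,60,20),(95,255,200))
    v,u=np.nonzero(m);P=np.array([bp(q,x,y,q["depth"][y,x]) for x,y in zip(u,v)])
    k=(P[:,2]>.08)&(P[:,2]<.17)&(P[:,0]<.75)&(P[:,1]<.27)&(P[:,1]>.08);P=P[k]
    r=cv2.minAreaRect(P[:,:2].astype(np.float32));print(n,len(P),r, P[:,2].max())
# shaft/lane white wall left top points seen in side
E
```

```text
tri [0.53483787 0.28781061 0.1359016 ]
top ray@0.14 / side ray@.14:
[0.53369567 0.28682238 0.14      ]
[0.53402856 0.29028839 0.14      ]
side 375 [0.5332 0.2911 0.141 ] grad [-0.33  -0.087  0.141] slope dir deg 14.81134425392704Traceback (most recent call last):
  File "<stdin>", line 7, in <module>
TypeError: cannot unpack non-iterable int object
```

The top and side views agree: the paddle top is centred at (0.534, 0.289, 0.140) and the lane heading is 14.3°. The slope (0.33), height and 94 mm offset all match the text. I'll go above it with the fingers shut and turn the tool to the lane.

Emit:
step_arm(
  motion=[
    {"claw": 1, "dx": -0.03, "dy": -0.01, "dz": 0, "rz": -5},
    {"claw": 1, "dx": -0.065, "dy": -0.02, "dz": 0, "rz": -10},
    {"claw": 1, "dx": -0.1, "dy": -0.032, "dz": 0, "rz": -15},
    {"claw": 1, "dx": -0.135, "dy": -0.043, "dz": 0, "rz": -20},
    {"claw": 1, "dx": -0.17, "dy": -0.054, "dz": 0, "rz": -25},
    {"claw": 1, "dx": -0.205, "dy": -0.065, "dz": 0, "rz": -27.7},
    {"claw": 1, "dx": -0.24, "dy": -0.076, "dz": 0, "rz": -27.7},
    {"claw": 1, "dx": -0.275, "dy": -0.087, "dz": 0, "rz": -27.7},
    {"claw": 1, "dx": -0.31, "dy": -0.098, "dz": 0, "rz": -27.7},
    {"claw": 1, "dx": -0.34, "dy": -0.108, "dz": 0, "rz": -27.7},
  ],
)

```text
invalid input at $.motion[0]: expected keys claw, dx, dy, dz, rx, ry, rz
```

```bash
cat > st.py <<'E'
from workcell import manip
import numpy as np
from scipy.spatial.transform import Rotation as R
import sys
o=manip.observe();r=R.from_quat(np.roll(o["tool_rot"],-1)).as_matrix()
print(o["clock"],o["ee_pos"].round(4),"tip",(o["ee_pos"]+manip.finger_overhang*r[:,2]).round(4),"F",o["contact_force"].round(1),o["grip_width"]);print(r.round(3))
if len(sys.argv)>1:
    T=np.array(list(map(float,sys.argv[1:4])));print("tip->target, tool axes",(r.T@(T-o["ee_pos"]-manip.finger_overhang*r[:,2])).round(4))
E
python3 st.py 0.534 0.289 0.17
```

```text
0.1 [0.129  0.5345 0.2386] tip [0.129  0.5345 0.2306] F [-0.8  0.1 -0.2] 1.002093990192484
[[-0.972  0.235 -0.   ]
 [ 0.235  0.972 -0.001]
 [ 0.    -0.001 -1.   ]]
tip->target, tool axes [-0.4513 -0.1435  0.0608]
```

Emit:
step_arm(
  motion=[
    {"claw": 1, "dx": -0.03, "dy": -0.01, "dz": 0, "rx": 0, "ry": 0, "rz": -5},
    {"claw": 1, "dx": -0.065, "dy": -0.02, "dz": 0, "rx": 0, "ry": 0, "rz": -10},
    {"claw": 1, "dx": -0.1, "dy": -0.032, "dz": 0, "rx": 0, "ry": 0, "rz": -15},
    {"claw": 1, "dx": -0.135, "dy": -0.043, "dz": 0, "rx": 0, "ry": 0, "rz": -20},
    {"claw": 1, "dx": -0.17, "dy": -0.054, "dz": 0, "rx": 0, "ry": 0, "rz": -25},
    {"claw": 1, "dx": -0.205, "dy": -0.065, "dz": 0, "rx": 0, "ry": 0, "rz": -27.7},
    {"claw": 1, "dx": -0.24, "dy": -0.076, "dz": 0, "rx": 0, "ry": 0, "rz": -27.7},
    {"claw": 1, "dx": -0.275, "dy": -0.087, "dz": 0, "rx": 0, "ry": 0, "rz": -27.7},
    {"claw": 1, "dx": -0.31, "dy": -0.098, "dz": 0, "rx": 0, "ry": 0, "rz": -27.7},
    {"claw": 1, "dx": -0.34, "dy": -0.108, "dz": 0, "rx": 0, "ry": 0, "rz": -27.7},
  ],
)

```text
clock: 0.93
ee_pos: [0.4359, 0.3483, 0.2389]
tool_rot: [-0.0, -0.123, 0.992, -0.0]
contact_force: [0.2, 0.5, 0.5]
grip_width: -0.002
grasp_force: 0.0
```

```bash
python3 st.py 0.534 0.289 0.17
```

```text
0.9333 [0.4359 0.3483 0.2389] tip [0.4359 0.3483 0.2309] F [0.2 0.5 0.5] -0.002186415205704532
[[-0.97  -0.244 -0.   ]
 [-0.244  0.97  -0.   ]
 [ 0.    -0.    -1.   ]]
tip->target, tool axes [-0.0807 -0.0814  0.0609]
```

Emit:
step_arm(
  motion=[
    {"claw": 1, "dx": -0.022, "dy": -0.022, "dz": 0, "rx": 2, "ry": 0, "rz": 0},
    {"claw": 1, "dx": -0.042, "dy": -0.042, "dz": 0, "rx": 4, "ry": 0, "rz": 0},
    {"claw": 1, "dx": -0.062, "dy": -0.062, "dz": 0, "rx": 6, "ry": 0, "rz": 0},
    {"claw": 1, "dx": -0.077, "dy": -0.077, "dz": 0, "rx": 6, "ry": 0, "rz": 0},
    {"claw": 1, "dx": -0.081, "dy": -0.08, "dz": 0.01, "rx": 6, "ry": 0, "rz": 0},
    {"claw": 1, "dx": -0.081, "dy": -0.08, "dz": 0.03, "rx": 6, "ry": 0, "rz": 0},
    {"claw": 1, "dx": -0.081, "dy": -0.08, "dz": 0.05, "rx": 6, "ry": 0, "rz": 0},
    {"claw": 1, "dx": -0.081, "dy": -0.08, "dz": 0.06, "rx": 6, "ry": 0, "rz": 0},
    {"claw": 1, "dx": -0.081, "dy": -0.08, "dz": 0.06, "rx": 6, "ry": 0, "rz": 0},
  ],
)

```text
clock: 1.68
ee_pos: [0.5309, 0.2917, 0.1762]
tool_rot: [0.004, -0.123, 0.991, -0.053]
contact_force: [-0.2, -0.7, 0.1]
grip_width: 0.002
grasp_force: 0.0
```

```bash
python3 st.py 0.534 0.289 0.17; python3 - <<'E'
from workcell import cams
from h import *
t=cams.snapshot("top");s=cams.snapshot("side")
a=cv2.resize(t["color"][200:320,180:310],(390,360),interpolation=2);b=cv2.resize(s["color"][230:370,190:350],(410,360),interpolation=2)
cv2.imwrite("pics/above.png",np.hstack([a,b])[:,:,::-1])
E
```

```text
1.6833 [0.5309 0.2917 0.1762] tip [0.5311 0.2909 0.1682] F [-0.2 -0.7  0.1] 0.0017668652626022495
[[-0.97  -0.243  0.021]
 [-0.244  0.964 -0.104]
 [ 0.005 -0.106 -0.994]]
tip->target, tool axes [-0.0024 -0.0027 -0.0015]
```

View pics/above.png

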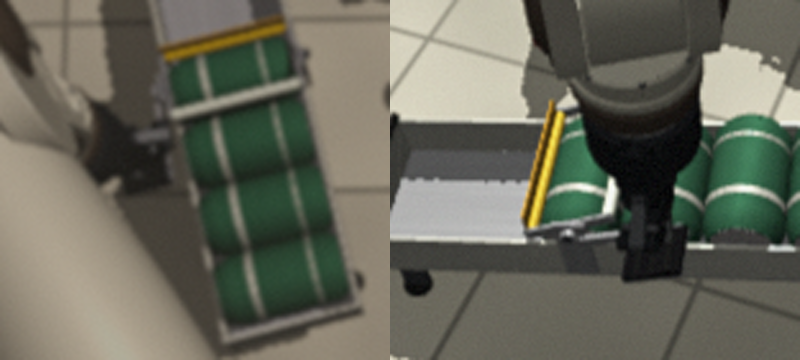

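The fingertips stand above the paddle and clear of the cans. I'll press straight down in world axes to about 10 mm short of the stop, then check the force.

Emit:
step_arm(
  motion=[
    {"claw": 1, "dx": -0.002, "dy": 0.0, "dz": 0.008, "rx": 0, "ry": 0, "rz": 0},
    {"claw": 1, "dx": -0.002, "dy": 0.001, "dz": 0.016, "rx": 0, "ry": 0, "rz": 0},
    {"claw": 1, "dx": -0.002, "dy": 0.002, "dz": 0.022, "rx": 0, "ry": 0, "rz": 0},
    {"claw": 1, "dx": -0.002, "dy": 0.003, "dz": 0.028, "rx": 0, "ry": 0, "rz": 0},
    {"claw": 1, "dx": -0.002, "dy": 0.003, "dz": 0.034, "rx": 0, "ry": 0, "rz": 0},
    {"claw": 1, "dx": -0.002, "dy": 0.004, "dz": 0.04, "rx": 0, "ry": 0, "rz": 0},
    {"claw": 1, "dx": -0.002, "dy": 0.005, "dz": 0.046, "rx": 0, "ry": 0, "rz": 0},
    {"claw": 1, "dx": -0.002, "dy": 0.005, "dz": 0.052, "rx": 0, "ry": 0, "rz": 0},
    {"claw": 1, "dx": -0.002, "dy": 0.006, "dz": 0.058, "rx": 0, "ry": 0, "rz": 0},
    {"claw": 1, "dx": -0.002, "dy": 0.006, "dz": 0.062, "rx": 0, "ry": 0, "rz": 0},
  ],
)

```text
clock: 2.62
ee_pos: [0.5344, 0.2923, 0.1168]
tool_rot: [0.007, -0.123, 0.991, -0.052]
contact_force: [-1.1, 1.4, 8.1]
grip_width: -0.0
grasp_force: 4.0
```

```bash
python3 st.py 0.534 0.289 0.095
```

```text
2.6167 [0.5344 0.2923 0.1168] tip [0.5346 0.2915 0.1088] F [-1.1  1.4  8.1] -0.00046769838134334347
[[-0.97  -0.243  0.026]
 [-0.244  0.964 -0.101]
 [-0.001 -0.104 -0.995]]
tip->target, tool axes [ 0.0012 -0.0008  0.014 ]
```

Emit:
step_arm(
  motion=[
    {"claw": 1, "dx": 0, "dy": 0.0, "dz": 0.004, "rx": 0, "ry": 0, "rz": 0},
    {"claw": 1, "dx": 0, "dy": 0.001, "dz": 0.008, "rx": 0, "ry": 0, "rz": 0},
    {"claw": 1, "dx": 0, "dy": 0.001, "dz": 0.011, "rx": 0, "ry": 0, "rz": 0},
    {"claw": 1, "dx": 0, "dy": 0.001, "dz": 0.013, "rx": 0, "ry": 0, "rz": 0},
    {"claw": 1, "dx": 0, "dy": 0.001, "dz": 0.013, "rx": 0, "ry": 0, "rz": 0},
  ],
)

```text
clock: 3.03
ee_pos: [0.5356, 0.2924, 0.1048]
tool_rot: [0.008, -0.123, 0.991, -0.051]
contact_force: [1.4, 2.5, 8.9]
grip_width: -0.0
grasp_force: 3.9
```

```bash
python3 st.py 0.534 0.289 0.095; python3 - <<'E'
from workcell import cams
from h import *
t=cams.snapshot("top");s=cams.snapshot("side")
a=cv2.resize(t["color"][150:320,180:310],(300,392),interpolation=2);b=cv2.resize(s["color"][230:370,160:340],(500,392),interpolation=2)
cv2.imwrite("pics/press.png",np.hstack([a,b])[:,:,::-1])
E
```

```text
3.0333 [0.5356 0.2924 0.1048] tip [0.5358 0.2916 0.0968] F [1.4 2.5 8.9] -0.0003176275086239499
[[-0.97  -0.243  0.029]
 [-0.244  0.965 -0.1  ]
 [-0.004 -0.104 -0.995]]
tip->target, tool axes [ 0.0024 -0.0019  0.002 ]
```

View pics/press.png

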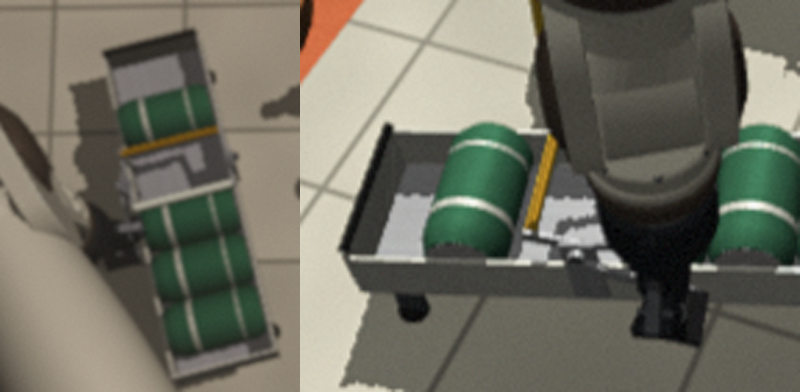

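The first can is past the gate and rolling. I'll press the last few millimetres onto the stop and hold there briefly.

Emit:
step_arm(
  motion=[
    {"claw": 1, "dx": 0, "dy": 0.0, "dz": 0.002, "rx": 0, "ry": 0, "rz": 0},
    {"claw": 1, "dx": 0, "dy": 0, "dz": 0.004, "rx": 0, "ry": 0, "rz": 0},
    {"claw": 1, "dx": 0, "dy": 0, "dz": 0.005, "rx": 0, "ry": 0, "rz": 0},
    {"claw": 1, "dx": 0, "dy": 0, "dz": 0.005, "rx": 0, "ry": 0, "rz": 0},
    {"claw": 1, "dx": 0, "dy": 0, "dz": 0.005, "rx": 0, "ry": 0, "rz": 0},
    {"claw": 1, "dx": 0, "dy": 0, "dz": 0.005, "rx": 0, "ry": 0, "rz": 0},
    {"claw": 1, "dx": 0, "dy": 0, "dz": 0.005, "rx": 0, "ry": 0, "rz": 0},
  ],
)

```text
clock: 3.72
ee_pos: [0.536, 0.2923, 0.1014]
tool_rot: [0.009, -0.123, 0.991, -0.051]
contact_force: [-0.1, 2.6, 15.2]
grip_width: -0.002
grasp_force: 7.3
```

```bash
python3 st.py 0.534 0.289 0.095
```

```text
3.7167 [0.536  0.2923 0.1014] tip [0.5363 0.2915 0.0934] F [-0.1  2.6 15.2] -0.002038694658892773
[[-0.97  -0.243  0.03 ]
 [-0.244  0.965 -0.098]
 [-0.005 -0.103 -0.995]]
tip->target, tool axes [ 0.0028 -0.0021 -0.0014]
```

The force has risen to 15 N and motion has stopped, so the paddle is on its stop. I'll release fully and let the queue roll on.

Emit:
step_arm(
  motion=[
    {"claw": 1, "dx": 0, "dy": -0.001, "dz": -0.01, "rx": 0, "ry": 0, "rz": 0},
    {"claw": 1, "dx": 0, "dy": -0.002, "dz": -0.02, "rx": 0, "ry": 0, "rz": 0},
    {"claw": 1, "dx": 0, "dy": -0.003, "dz": -0.03, "rx": 0, "ry": 0, "rz": 0},
    {"claw": 1, "dx": 0, "dy": -0.004, "dz": -0.04, "rx": 0, "ry": 0, "rz": 0},
    {"claw": 1, "dx": 0, "dy": -0.005, "dz": -0.05, "rx": 0, "ry": 0, "rz": 0},
    {"claw": 1, "dx": 0, "dy": -0.006, "dz": -0.06, "rx": 0, "ry": 0, "rz": 0},
    {"claw": 1, "dx": 0, "dy": -0.007, "dz": -0.07, "rx": 0, "ry": 0, "rz": 0},
    {"claw": 1, "dx": 0, "dy": -0.007, "dz": -0.08, "rx": 0, "ry": 0, "rz": 0},
    {"claw": 1, "dx": 0, "dy": -0.007, "dz": -0.08, "rx": 0, "ry": 0, "rz": 0},
    {"claw": 1, "dx": 0, "dy": -0.007, "dz": -0.08, "rx": 0, "ry": 0, "rz": 0},
  ],
)

```text
clock: 4.55
ee_pos: [0.5345, 0.2928, 0.1798]
tool_rot: [0.007, -0.123, 0.991, -0.052]
contact_force: [-0.4, 0.4, -0.3]
grip_width: 0.004
grasp_force: 0.0
```

Emit:
step_arm(
  motion=[
    {"claw": 1, "dx": 0, "dy": 0, "dz": 0, "rx": 0, "ry": 0, "rz": 0},
    {"claw": 1, "dx": 0, "dy": 0, "dz": 0, "rx": 0, "ry": 0, "rz": 0},
    {"claw": 1, "dx": 0, "dy": 0, "dz": 0, "rx": 0, "ry": 0, "rz": 0},
    {"claw": 1, "dx": 0, "dy": 0, "dz": 0, "rx": 0, "ry": 0, "rz": 0},
    {"claw": 1, "dx": 0, "dy": 0, "dz": 0, "rx": 0, "ry": 0, "rz": 0},
    {"claw": 1, "dx": 0, "dy": 0, "dz": 0, "rx": 0, "ry": 0, "rz": 0},
    {"claw": 1, "dx": 0, "dy": 0, "dz": 0, "rx": 0, "ry": 0, "rz": 0},
    {"claw": 1, "dx": 0, "dy": 0, "dz": 0, "rx": 0, "ry": 0, "rz": 0},
    {"claw": 1, "dx": 0, "dy": 0, "dz": 0, "rx": 0, "ry": 0, "rz": 0},
    {"claw": 1, "dx": 0, "dy": 0, "dz": 0, "rx": 0, "ry": 0, "rz": 0},
  ],
)

```text
clock: 5.38
ee_pos: [0.5342, 0.2926, 0.1793]
tool_rot: [0.006, -0.123, 0.991, -0.052]
contact_force: [0.8, -0.3, -0.8]
grip_width: 0.001
grasp_force: 0.0
```

```bash
python3 st.py 0.534 0.289 0.168; python3 - <<'E'
from workcell import cams
from h import *
t=cams.snapshot("top");s=cams.snapshot("side")
a=cv2.resize(t["color"][150:320,180:310],(300,392),interpolation=2);b=cv2.resize(s["color"][230:370,160:340],(500,392),interpolation=2)
cv2.imwrite("pics/rel.png",np.hstack([a,b])[:,:,::-1])
E
```

```text
5.3833 [0.5342 0.2926 0.1793] tip [0.5344 0.2918 0.1714] F [ 0.8 -0.3 -0.8] 0.0009452593287896496
[[-0.97  -0.243  0.026]
 [-0.244  0.964 -0.101]
 [-0.    -0.105 -0.995]]
tip->target, tool axes [ 0.0011 -0.0022  0.0036]
```

View pics/rel.png

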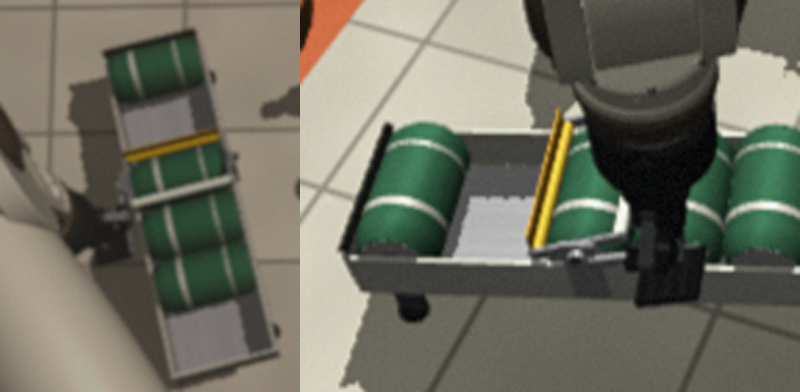

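The first can lies at the end lip, the paddle is up, and the queue has rolled on to the shut gate. Now the second stroke.

Emit:
step_arm(
  motion=[
    {"claw": 1, "dx": 0, "dy": 0.001, "dz": 0.01, "rx": 0, "ry": 0, "rz": 0},
    {"claw": 1, "dx": 0, "dy": 0.002, "dz": 0.02, "rx": 0, "ry": 0, "rz": 0},
    {"claw": 1, "dx": 0, "dy": 0.003, "dz": 0.028, "rx": 0, "ry": 0, "rz": 0},
    {"claw": 1, "dx": 0, "dy": 0.003, "dz": 0.036, "rx": 0, "ry": 0, "rz": 0},
    {"claw": 1, "dx": 0, "dy": 0.004, "dz": 0.044, "rx": 0, "ry": 0, "rz": 0},
    {"claw": 1, "dx": 0, "dy": 0.005, "dz": 0.052, "rx": 0, "ry": 0, "rz": 0},
    {"claw": 1, "dx": 0, "dy": 0.005, "dz": 0.06, "rx": 0, "ry": 0, "rz": 0},
    {"claw": 1, "dx": 0, "dy": 0.006, "dz": 0.068, "rx": 0, "ry": 0, "rz": 0},
    {"claw": 1, "dx": 0, "dy": 0.007, "dz": 0.075, "rx": 0, "ry": 0, "rz": 0},
    {"claw": 1, "dx": 0, "dy": 0.007, "dz": 0.08, "rx": 0, "ry": 0, "rz": 0},
  ],
)

```text
clock: 6.32
ee_pos: [0.536, 0.2921, 0.1003]
tool_rot: [0.009, -0.123, 0.991, -0.051]
contact_force: [-3.0, 3.4, 41.2]
grip_width: 0.001
grasp_force: 19.9
```

Emit:
step_arm(
  motion=[
    {"claw": 1, "dx": 0, "dy": 0, "dz": 0, "rx": 0, "ry": 0, "rz": 0},
    {"claw": 1, "dx": 0, "dy": 0, "dz": 0, "rx": 0, "ry": 0, "rz": 0},
    {"claw": 1, "dx": 0, "dy": 0, "dz": 0, "rx": 0, "ry": 0, "rz": 0},
    {"claw": 1, "dx": 0, "dy": 0, "dz": 0, "rx": 0, "ry": 0, "rz": 0},
    {"claw": 1, "dx": 0, "dy": 0, "dz": 0, "rx": 0, "ry": 0, "rz": 0},
    {"claw": 1, "dx": 0, "dy": 0, "dz": 0, "rx": 0, "ry": 0, "rz": 0},
    {"claw": 1, "dx": 0, "dy": 0, "dz": 0, "rx": 0, "ry": 0, "rz": 0},
    {"claw": 1, "dx": 0, "dy": 0, "dz": 0, "rx": 0, "ry": 0, "rz": 0},
    {"claw": 1, "dx": 0, "dy": 0, "dz": 0, "rx": 0, "ry": 0, "rz": 0},
    {"claw": 1, "dx": 0, "dy": 0, "dz": 0, "rx": 0, "ry": 0, "rz": 0},
  ],
)

```text
clock: 7.15
ee_pos: [0.5358, 0.2921, 0.1012]
tool_rot: [0.009, -0.123, 0.991, -0.051]
contact_force: [-2.3, 0.8, 15.9]
grip_width: 0.001
grasp_force: 7.6
```

```bash
python3 st.py 0.534 0.289 0.095; python3 - <<'E'
from workcell import cams
from h import *
t=cams.snapshot("top");s=cams.snapshot("side")
a=cv2.resize(t["color"][150:320,180:310],(300,392),interpolation=2);b=cv2.resize(s["color"][230:370,160:340],(500,392),interpolation=2)
cv2.imwrite("pics/press2.png",np.hstack([a,b])[:,:,::-1])
E
```

```text
7.15 [0.5358 0.2921 0.1012] tip [0.536  0.2913 0.0933] F [-2.3  0.8 15.9] 0.0005598998769568652
[[-0.97  -0.243  0.03 ]
 [-0.244  0.965 -0.099]
 [-0.005 -0.103 -0.995]]
tip->target, tool axes [ 0.0025 -0.0019 -0.0015]
```

View pics/press2.png

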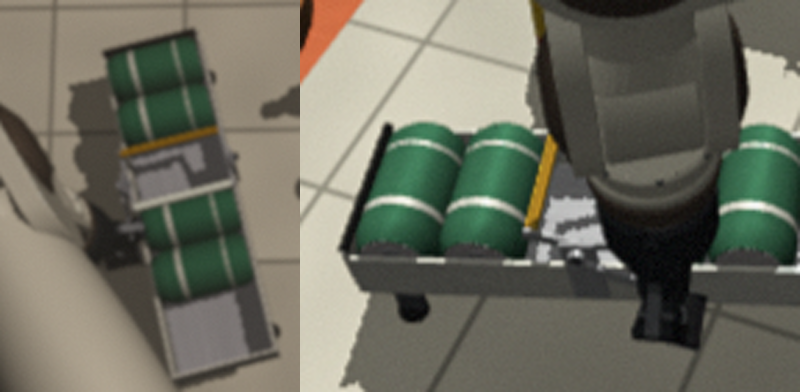

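Both cans are in the tray. The 41 N when it hit the stop was a brief fingertip peak, and it settled at 16 N. I'll release and back off upward and outward.

Emit:
step_arm(
  motion=[
    {"claw": 1, "dx": 0, "dy": -0.001, "dz": -0.01, "rx": 0, "ry": 0, "rz": 0},
    {"claw": 1, "dx": 0, "dy": -0.002, "dz": -0.02, "rx": 0, "ry": 0, "rz": 0},
    {"claw": 1, "dx": 0, "dy": -0.003, "dz": -0.03, "rx": 0, "ry": 0, "rz": 0},
    {"claw": 1, "dx": 0, "dy": -0.004, "dz": -0.04, "rx": 0, "ry": 0, "rz": 0},
    {"claw": 1, "dx": 0, "dy": -0.005, "dz": -0.05, "rx": 0, "ry": 0, "rz": 0},
    {"claw": 1, "dx": 0, "dy": -0.006, "dz": -0.06, "rx": 0, "ry": 0, "rz": 0},
    {"claw": 1, "dx": 0, "dy": -0.007, "dz": -0.075, "rx": 0, "ry": 0, "rz": 0},
    {"claw": 1, "dx": 0, "dy": -0.008, "dz": -0.095, "rx": 0, "ry": 0, "rz": 0},
    {"claw": 1, "dx": 0, "dy": -0.01, "dz": -0.12, "rx": 0, "ry": 0, "rz": 0},
    {"claw": 1, "dx": 0, "dy": -0.01, "dz": -0.14, "rx": 0, "ry": 0, "rz": 0},
  ],
)

```text
clock: 8.08
ee_pos: [0.5334, 0.2956, 0.2412]
tool_rot: [0.007, -0.123, 0.991, -0.052]
contact_force: [0.2, 0.8, 0.3]
grip_width: 0.001
grasp_force: 0.0
```

Emit:
step_arm(
  motion=[
    {"claw": 1, "dx": 0.02, "dy": 0.02, "dz": 0, "rx": 0, "ry": 0, "rz": 0},
    {"claw": 1, "dx": 0.04, "dy": 0.04, "dz": 0, "rx": 0, "ry": 0, "rz": 0},
    {"claw": 1, "dx": 0.06, "dy": 0.06, "dz": 0, "rx": 0, "ry": 0, "rz": 0},
    {"claw": 1, "dx": 0.08, "dy": 0.08, "dz": 0, "rx": 0, "ry": 0, "rz": 0},
    {"claw": 1, "dx": 0.1, "dy": 0.1, "dz": 0, "rx": 0, "ry": 0, "rz": 0},
    {"claw": 1, "dx": 0.12, "dy": 0.12, "dz": 0, "rx": 0, "ry": 0, "rz": 0},
    {"claw": 1, "dx": 0.13, "dy": 0.13, "dz": 0, "rx": 0, "ry": 0, "rz": 0},
    {"claw": 1, "dx": 0.13, "dy": 0.13, "dz": 0, "rx": 0, "ry": 0, "rz": 0},
    {"claw": 1, "dx": 0.13, "dy": 0.13, "dz": 0, "rx": 0, "ry": 0, "rz": 0},
    {"claw": 1, "dx": 0.13, "dy": 0.13, "dz": 0, "rx": 0, "ry": 0, "rz": 0},
  ],
)

```text
clock: 8.92
ee_pos: [0.3765, 0.3892, 0.2259]
tool_rot: [0.007, -0.123, 0.991, -0.052]
contact_force: [-0.0, 0.8, 0.4]
grip_width: 0.001
grasp_force: 0.0
```

```bash
python3 st.py; python3 - <<'E'
from workcell import cams
from h import *
t=cams.snapshot("top");s=cams.snapshot("side")
cv2.imwrite("pics/end.png",np.hstack([cv2.resize(t["color"],(400,300)),cv2.resize(s["color"],(400,300))])[:,:,::-1])
E
```

```text
8.9167 [0.3765 0.3892 0.2259] tip [0.3767 0.3883 0.2179] F [-0.   0.8  0.4] 0.0008876590151952334
[[-0.97  -0.243  0.026]
 [-0.244  0.964 -0.101]
 [-0.    -0.105 -0.995]]
```

View pics/end.png

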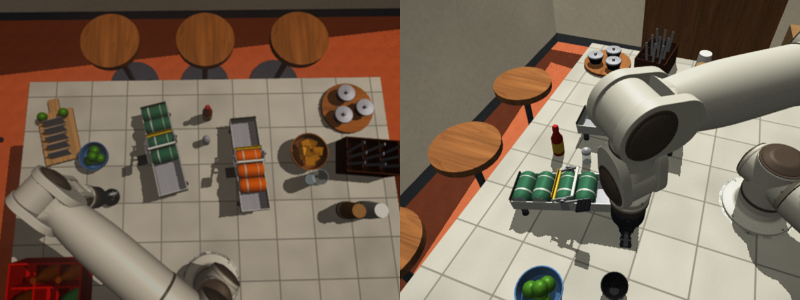

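Two cans lie in the tray, the gate is shut with the paddle up, two cans are still queued, and everything else stands as it did. The robot touches nothing.

```bash
python3 -c "
from workcell import manip
print(manip.finish_job())"
```

```text
the job is handed in; nothing more can be done
None
```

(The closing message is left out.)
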